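# Set the dust-extraction selector to the wide port and lock it

## Robot

A 6-joint arm with a two-finger parallel gripper is mounted at the origin on a cart in front of the work surface, level with it; the furniture and walls round the work are solid. World frame = base frame: x ahead of the robot, y to its left, z up, the work surface at z = 0. Lengths are in mm, angles in rad, forces in N, time in s.
With the tool pointing down it reaches from about 250 to 800 mm from the base axis. Payload 3.9 kg.
Tool frame: the origin (TCP) lies between the finger pads; the fingertips stand 19 mm ahead of it and the grasp point (between the pads) is the TCP; z points along the fingers, y is the line along which they close (so a half turn about z gives the same grasp; the last joint's range is limited). The gripper opens to 85 mm and grips with 20 to 120 N. Pads are 22 mm wide; open, the fingers measure 114 mm over their backs; the gripper's body (76 mm by 85 mm) begins 54 mm behind the grasp point. The pads swing forward as they close: fully open they stand 13 mm farther back than shut.
Start: joints at [1.102, 0.26, -0.138, 1.173, 0, 1.571], TCP at [237.198, 468.351, 250.304] pointing down, gripper open.
Joint ranges: [-2.78, 2.78], [-0.83, 1.72], [-1.28, 1.37], [-1.9, 2.12], [-1.57, 1.48], [-3.14, 3.14]. Speed limits (rad/s): [2.57, 2.57, 3.14, 3.14, 3.14, 3.14].

## Interface

Orientations are given as a unit quaternion [w, x, y, z].
In Python, from rig import get_state, snapshot, sign_off gives the robot as it stands.
- The arm moves only by the tool jog_arm, never from a script. Its argument "deltas" is one flat list of numbers, 7 for each row, row after row: the shift along the tool's x, y, z in m, then the turn, a rotation vector about the tool's x, y, z in degrees, then the finger opening in m, from 0 to 0.0854. A call has 1 to 5 rows; each row is the pose to reach, as a shift and turn from the pose commanded when the call began, along the tool's axes at that moment; what a row does not reach only later rows make up. A row lasts 1/10 s, in which the tool goes at most 50 mm and 8.59 degrees, less where a joint would pass 70% of its speed; a pose out of reach is approached as far as the arm can. A call with a gripper value outside its range is refused whole. The fingers move at their own pace and stop on an object; "squeeze" is the grip in N (left out, the last holds). Time passes only in rows, so rows that repeat a pose let the fingers close. It gives the time, the measured TCP pose, the force, the opening and the grip force at its end, in the units of the state.
- get_state(): the state, without advancing time (a new reading comes with each control period).
- snapshot(name): name is "scene" or "top" or "wrist"; returns a dict with "image" (480x640x3 uint8, blue, green, red), "depth" (480x640 float32, mm along the optical axis (not along the pixel's ray), 0 where there is no reading), "camera_matrix" (3x3 intrinsics, pixels), "cam_to_world" (4x4, takes a point from camera to world coordinates). Camera axes: x right, y up, looking along -z (the intrinsics and any distortion apply to the point x, -y, -z); pixel columns grow to the right and rows downward; lengths in mm; the calibration is good to about 2 mm. The wrist camera is an equidistant fisheye: a pixel r from the principal point sees the ray r / f radians off the axis. A picture is of the moment at which its call begins.
- sign_off(): hands the job in; it is judged then, once.
The state is a dict: "time_s": time; "joints": joint angles; "joint_velocities": joint speeds; "joint_torque": joint torques, N m; "position": TCP position; "tcp_rot": TCP orientation; "wrist_force": force on the tool from outside, world axes, zero at the start; "wrist_torque": the same for the moment, N m; "opening": finger opening in mm; "grasp_force": force on a finger pad.
Only numpy, scipy, OpenCV 4.12 (cv2) and the standard library are available. Lean on these libraries where they do the work, as an engineer would, in place of code of your own. Each camera call takes 0.05 s, during which the arm holds its last target. There are 200 camera calls.

## Task

Set the dust-extraction manifold on the bench to its widest hose port: with the fingertips, push the upright tab of the star-shaped selector round, click by click, until its pointer stands over the widest of the five upright ports, and then push the steel lock slide at the manifold's front fully home towards the selector. Only push, gently: grip and lift nothing, and leave the loose things lying round the manifold where they are.

Things in the scene. Friction and masses are not known exactly. Their poses are not given: they have to be found in the camera images.
- manifold: dust-extraction manifold, fixed: round grey base plate 270 mm across, 12 mm thick. Origin: centre of its underside, on the selector's axis. Its -x is the front, with a lug carrying the lock slide out to 172 mm. Five upright black ports stand 110 mm from the axis, every 60 degrees except at the front, in varying order. Heights above bench: port tops 40 mm, star 35 mm, hub 55 mm.
- selector (a joint): rad about the manifold's z, positive counterclockwise from above. At 0 pointer and tab point to the front (-x), over the lock; turns 3.5 either way, so the rear port (+-pi) is reached from both sides. A spring makes it click every pi/3: about 3 N on the tab takes it over the crest halfway, then it runs on and centres itself. Ports stand at +-pi/3, +-2pi/3 and pi.
- tab (a point): the upright black tab of the selector, a fin 24 mm long radially, 8 mm thick, its centre line 74 mm from the turning axis, standing from 45 to 88 mm above the bench on the pointer bar (bar top 51 mm). The point is in its middle, 70 mm above the bench.
- pointer_tip (a point): outer end of the selector's black pointer bar, 110 mm from the turning axis and 48 mm above the bench; when the selector is set to a port, it stands above that port's centre.
- port_wide: the widest of the five hose ports: an open black tube 40 mm across (46 mm at its foot flange), 28 mm tall, fixed on the base plate. Origin: centre of its underside. The other four are 26 mm (two) and 18 mm (two) across, same height and material.
- lock (a joint): m, travel of the lock slide towards the turning axis (manifold +x): starts 0 to 0.005, fully home at 0.022. About 3 N moves it and it stays where it is left. Its nose enters a hollow of the star only when the selector stands at one of its positions; otherwise it stops short.
- lock_tab (a point): the upright steel tab of the lock slide, 30 mm wide across the slide, 8 mm thick along it, from 20 to 64 mm above the bench. The point is in the middle of its thickness and width, 55 mm above the bench, 120 mm from the turning axis when out and 98 mm when home. Between 12 and 34 mm height two guide blocks stand beside the slide.
- tape_measure: yellow pocket tape measure, 37 x 88 x 62 mm, loose bystander, to be left alone. Origin: centre of its underside.
- sanding_block: brown sanding block, 66 x 110 x 32 mm, loose bystander, to be left alone. Origin: centre of its underside.
- offcut_3: small flat wooden offcut, 60 x 100 x 19 mm, loose bystander, to be left alone. Origin: centre of its underside.
- big_bolt: large steel bolt, 29 x 100 x 25 mm, loose bystander, to be left alone. Origin: centre of its underside.
- screwdriver_red: screwdriver with a red handle, 27 x 223 x 30 mm, loose bystander, to be left alone. Origin: centre of its underside.

How it is judged (in metres and radians):
On the way:
1. the selector's pointer rests over the widest port while the lock slide is still out (horizontal distance between pointer_tip and port_wide below 0.014 m and velocity of joint selector between -0.1 and 0.1 rad/s and value of joint lock below 0.01 m), for 0.3 s.
At the end, for the whole second after the job is handed in: The pointer tip is within 14 mm (horizontally) of the centre of the widest port, the selector is at rest, and the lock slide is home (at least 18 of its 22 mm) (horizontal distance between pointer_tip and port_wide below 0.014 m and velocity of joint selector between -0.1 and 0.1 rad/s and value of joint lock above 0.018 m); the robot touches nothing.
It fails at once if the manifold is pushed harder than 40 N (contact force between the fingers and manifold above 40 N).
It fails at once if the selector's tab or the lock slide's tab is gripped between the fingers ((horizontal distance between the grasp point and tab below 0.007 m and contact force between the fingers and manifold above 15 N) or (horizontal distance between the grasp point and lock_tab below 0.007 m and contact force between the fingers and manifold above 15 N)).
It fails at once if a loose bystander is moved or lifted (more than 20 mm) (distance of any of tape_measure, sanding_block, offcut_3, big_bolt, screwdriver_red from where it was at the start of the episode above 0.02 m).
It also fails if it takes over 72 s, if anything falls off the work surface, if the arm or the gripper's body presses on something with over 40 N, if the wrist force passes 120 N, or if a joint passes its speed limit or range.

## Working session

There is one attempt and no reset: what is moved stays moved. The work goes in short steps, Python scripts to look and compute and a tool call to move; the robot and the scene stay as the last step left them, time stands still between calls to the robot, and variables do not carry over. Pictures are saved under pics/ and viewed, at most 10 in all, crops included, and the job is handed in when it is done.

Besides the shell and the picture viewer there is one more tool, called as name(argument=value, ...) on one line, values as JSON. jog_arm: Moves the arm, as the interface text tells. Its arguments: {"type":"object","properties":{"deltas":{"type":"array"},"squeeze":{"type":"number"}},"required":["deltas"]}

```bash
mkdir -p pics; ls
cat > h.py <<'E'
import numpy as np,cv2
from rig import get_state,snapshot,sign_off
def cloud(s):
    d=s["depth"];K=np.array(s["camera_matrix"]);T=np.array(s["cam_to_world"])
    v,u=np.mgrid[:480,:640]
    P=np.stack([(u-K[0,2])/K[0,0]*d,-(v-K[1,2])/K[1,1]*d,-d,np.ones_like(d)],-1)
    return (P@T.T)[...,:3]
E
python3 - <<'E'
from h import *
for n in("top","scene"):
    s=snapshot(n);cv2.imwrite(f"pics/{n}0.png",s["image"]);np.savez(f"{n}0.npz",**s)
    print(n,np.array(s["camera_matrix"]).round(1).tolist(),np.array(s["cam_to_world"]).round(3).tolist())
print(get_state())
E
```

```text
pics
top [[546.2, 0.0, 326.9], [0.0, 546.2, 232.9], [0.0, 0.0, 1.0]] [[0.007, 0.995, -0.1, 405.227], [-1.0, 0.005, -0.026, -10.34], [-0.025, 0.1, 0.995, 1232.317], [0.0, 0.0, 0.0, 1.0]]
scene [[599.1, 0.0, 321.0], [0.0, 599.1, 245.1], [0.0, 0.0, 1.0]] [[0.919, 0.244, -0.309, 46.227], [-0.393, 0.591, -0.704, -1046.6], [0.011, 0.769, 0.64, 1040.622], [0.0, 0.0, 0.0, 1.0]]
{'time_s': 0.1, 'joints': array([ 1.10201404e+00,  2.60658332e-01, -1.39265324e-01,  1.17268325e+00,
        1.34930306e-05,  1.57081182e+00]), 'joint_velocities': array([-9.68883316e-04, -3.36120113e-04,  4.49688215e-03, -1.47354859e-05,
       -2.25710623e-04,  1.41038293e-03]), 'joint_torque': array([-3.22603873e-04, -4.06507945e+01,  2.54527384e+01,  1.00875646e-02,
       -6.71878024e-05, -1.89255118e-06]), 'position': array([236.92801494, 467.84406071, 249.5175599 ]), 'tcp_rot': array([-2.16809452e-04,  2.32258268e-01,  9.72653729e-01, -8.78969978e-04]), 'wrist_force': array([ 0.64582527,  1.05785852, -0.25768245]), 'wrist_torque': array([ 0.0840106 , -0.01869397, -0.03103438]), 'grasp_force': 0.0, 'opening': 85.5453109284506}
```

View pics/top0.png

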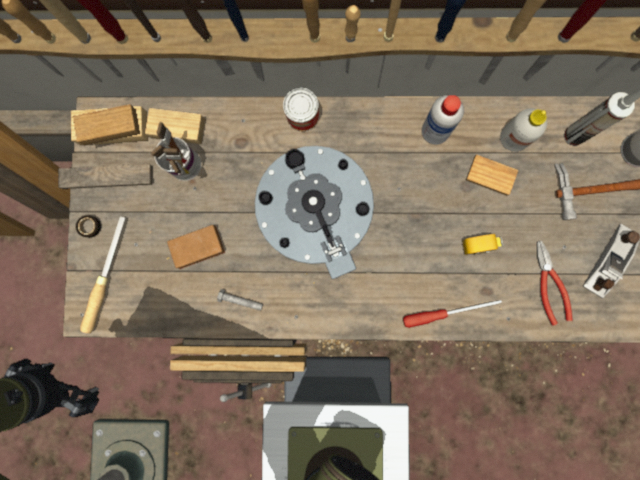

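View pics/scene0.png

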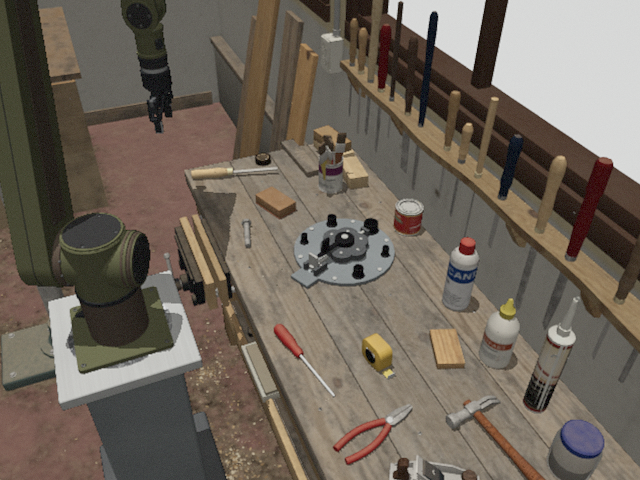

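The top view shows the grey plate centred near pixel (314,203) with its front lug at (340,262). The widest black port is near (295,158), which is the rear port. The pointer runs forward towards (334,248), so the selector is at about 0. The scene view confirms this: the big port is at (371,227).

```bash
cat >> h.py <<'E'
def ray(s,uv,z):
    K=np.array(s["camera_matrix"]);T=np.array(s["cam_to_world"])
    uv=np.atleast_2d(uv).astype(float)
    d=np.c_[(uv[:,0]-K[0,2])/K[0,0],-(uv[:,1]-K[1,2])/K[1,1],-np.ones(len(uv))]@T[:3,:3].T
    o=T[:3,3];return o+d*((z-o[2])/d[:,2])[:,None]
def blobs(m,amin=15):
    n,l,st,c=cv2.connectedComponentsWithStats(m.astype(np.uint8))
    return [(c[i],st[i,4],l==i) for i in range(1,n) if st[i,4]>=amin]
E
python3 - <<'E'
from h import *
for n,roi in(("top",(235,385,135,285)),("scene",(285,405,205,295))):
    s=dict(np.load(f"{n}0.npz"));im=s["image"];P=cloud(s)
    g=im.max(2).astype(int);sat=g-im.min(2)
    R=np.zeros(g.shape,bool);R[roi[2]:roi[3],roi[0]:roi[1]]=1
    # plate: points at 12mm height in roi
    pl=R&(abs(P[...,2]-12)<4)&(sat<40)&(g>100)
    b=max(blobs(pl),key=lambda b:b[1]);c=cv2.findContours(b[2].astype(np.uint8),0,1)[0]
    h=cv2.convexHull(max(c,key=len))[:,0]
    W=ray(s,h,12)[:,:2];
    from scipy.optimize import least_squares
    f=lambda p:np.hypot(W[:,0]-p[0],W[:,1]-p[1])-135
    r=least_squares(f,W.mean(0),loss="soft_l1",f_scale=1.5);C=r.x;print(n,"centre",C.round(1),"res",np.median(abs(f(C))).round(1))
    for c,a,m in blobs(R&(g<50),12):
        q=P[m];w=ray(s,c,40)[0,:2]-C
        print(" dark",c.round(1),a,"ztop",np.percentile(q[:,2],[10,50,90]).round(),"r",np.hypot(*w).round(1),"ang",np.degrees(np.arctan2(w[1],w[0])).round(1))
    for lo,hi in((56,62),(62,95)):
        m=R&(P[...,2]>lo)&(P[...,2]<hi)
        for c,a,k in blobs(m,4):
            q=P[k].mean(0);w=q[:2]-C;print(" high",lo,c.round(1),a,q.round(1),"r",np.hypot(*w).round(1),"ang",np.degrees(np.arctan2(w[1],w[0])).round(1),"zmax",P[k][:,2].max().round())
    x0,x1,y0,y1=roi;cr=cv2.resize(im[y0:y1,x0:x1],None,fx=4,fy=4,interpolation=2);cv2.imwrite(f"pics/{n}c.png",cr)
E
```

```text
top centre [594.7  52.2] res 0.7
 dark [294.  158.5] 221 ztop [15. 21. 43.] r 106.0 ang 23.9
 dark [342.7 164.3] 54 ztop [16. 27. 41.] r 106.4 ang -38.0
 dark [310.7 193.5] 50 ztop [51. 53. 56.] r 18.8 ang 15.2
 dark [265.3 197.8] 96 ztop [15. 26. 41.] r 105.9 ang 85.6
 dark [362.  209.1] 74 ztop [17. 32. 43.] r 109.6 ang -98.6
 dark [325.9 230.2] 52 ztop [52. 88. 92.] r 70.0 ang -155.3
 dark [284.4 242.7] 45 ztop [15. 23. 42.] r 110.3 ang 146.0
 high 56 [311.6 199.6] 34 [596.1  53.9  58.3] r 2.2 ang 52.2 zmax 61.0
 high 62 [325.3 229.9] 44 [526.8  22.9  88.2] r 74.0 ang -156.7 zmax 93.0
 high 62 [333.7 250. ] 43 [486.    5.2  65.6] r 118.5 ang -156.6 zmax 71.0
scene centre [591.2  47. ] res 2.6
 dark [331.4 220.5] 99 ztop [17. 29. 38.] r 94.5 ang 86.2
 dark [370.8 226.2] 183 ztop [18. 29. 39.] r 99.5 ang 17.7
 dark [304.  238.7] 62 ztop [15. 29. 38.] r 105.4 ang 152.0
 dark [338.9 247.1] 504 ztop [24. 48. 68.] r 28.0 ang -141.7
 dark [384.9 251.1] 66 ztop [16. 29. 39.] r 112.3 ang -43.5
 dark [305.8 266.1] 21 ztop [18. 24. 31.] r 140.0 ang -157.7
 dark [319.9 269.8] 59 ztop [18. 24. 31.] r 129.4 ang -142.1
 dark [357.9 271.7] 125 ztop [16. 29. 38.] r 123.2 ang -98.3
 high 56 [397.  213.2] 5 [766.   79.3  60.1] r 177.8 ang 10.4 zmax 62.0
 high 56 [401.6 216.9] 7 [770.1  60.8  59.3] r 179.4 ang 4.4 zmax 61.0
 high 56 [328.  247.5] 6 [533.   18.8  58.8] r 64.7 ang -154.1 zmax 62.0
 high 56 [323.5 249.8] 8 [518.9  14.9  58.8] r 79.1 ang -156.1 zmax 61.0
 high 56 [311.3 255.9] 15 [481.1   4.5  59.1] r 118.0 ang -158.9 zmax 61.0
 high 56 [317.3 258.1] 7 [491.5  -9.4  59.3] r 114.6 ang -150.5 zmax 62.0
 high 62 [400.5 210. ] 95 [774.6  76.9  70.1] r 185.8 ang 9.2 zmax 78.0
 high 62 [325.6 243.3] 72 [525.1  16.6  76.7] r 72.8 ang -155.3 zmax 90.0
 high 62 [313.3 255.3] 18 [484.3  -0.5  64. ] r 117.0 ang -156.0 zmax 68.0
```

View pics/topc.png

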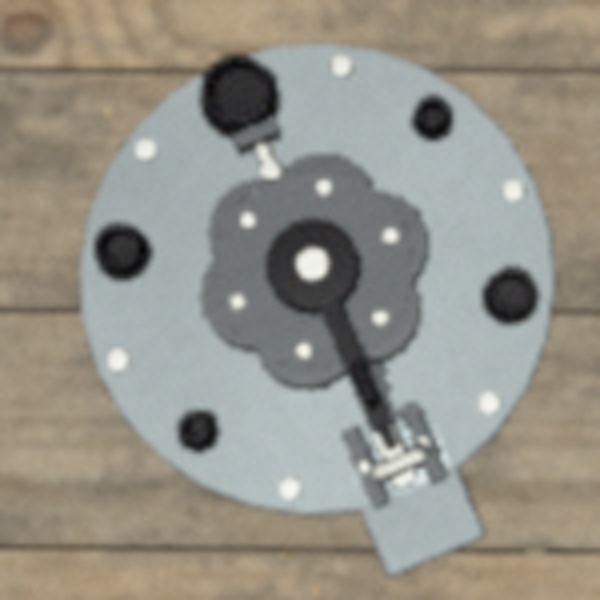

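jog_arm(deltas=[-0.043, -0.025, 0, 0, 0, 0, 0, -0.087, -0.05, 0, 0, 0, 0, 0, -0.13, -0.074, 0, 0, 0, 0, 0, -0.174, -0.099, 0, 0, 0, 0, 0, -0.2175, -0.124, 0, 0, 0, 0, 0])

```text
time_s: 0.6
position: [375.2, 258.3, 250.1]
tcp_rot: [-0.0, 0.232, 0.973, -0.0]
wrist_force: [1.3, -0.3, -0.5]
opening: 12.6
grasp_force: 0.0
```

jog_arm(deltas=[-0.043, -0.025, 0, 0, 0, 8, 0, -0.087, -0.05, 0, 0, 0, 16, 0, -0.13, -0.074, 0, 0, 0, 24, 0, -0.174, -0.099, 0, 0, 0, 32, 0, -0.2175, -0.124, 0, 0, 0, 40, 0])

```text
time_s: 1.1
position: [512.9, 49.9, 250.0]
tcp_rot: [-0.0, 0.553, 0.833, -0.0]
wrist_force: [1.0, 0.6, -0.4]
opening: 0.1
grasp_force: 0.0
```

```bash
cat >> h.py <<'E'
from scipy.spatial.transform import Rotation as Ro
def to(p,yawx=None):
    """shift in tool axes (m) and tool-z turn (deg) from measured pose to p"""
    st=get_state();q=st["tcp_rot"];R=Ro.from_quat([q[1],q[2],q[3],q[0]]).as_matrix()
    yaw=np.degrees(np.arctan2(R[1,0],R[0,0]))
    print("t",round(st["time_s"],2),"pos",st["position"].round(1),"yaw",yaw.round(2),"z",R[:,2].round(3),"F",st["wrist_force"].round(1),"j",st["joints"].round(2),"op",round(st["opening"],1))
    print("shift",(R.T@(np.array(p)-st["position"])/1000).round(4),"turn",None if yawx is None else round((yaw-yawx+180)%360-180,2))
E
python3 -c "
from h import *
to((514,49,80),113.5)"
```

```text
t 1.1 pos [512.9  49.9 250. ] yaw 112.79 z [-0.  0. -1.] F [ 1.   0.6 -0.4] j [ 0.1   0.24 -0.16  1.17  0.    1.27] op 0.1
shift [-0.0013  0.0007  0.17  ] turn -0.71
```

jog_arm(deltas=[0, 0, 0.034, 0, 0, 0, 0, 0, 0, 0.068, 0, 0, 0, 0, -0.001, 0, 0.102, 0, 0, -0.7, 0, -0.001, 0.001, 0.136, 0, 0, -0.7, 0, -0.001, 0.001, 0.17, 0, 0, -0.7, 0])

```text
time_s: 1.6
position: [513.4, 51.1, 78.8]
tcp_rot: [-0.0, 0.546, 0.838, -0.0]
wrist_force: [0.3, 0.0, -1.2]
opening: 0.4
grasp_force: 0.0
```

Run:
```python
from h import *
to((514,49,80),113.5)
s=snapshot("scene");cv2.imwrite("pics/s1.png",cv2.resize(s["image"][190:310,260:420],None,fx=5,fy=5,interpolation=2))
```

```text
t 1.6 pos [513.4  51.1  78.8] yaw 113.82 z [-0.  0. -1.] F [ 0.3  0.  -1.2] j [ 0.1   0.38 -0.45  0.74  0.    1.25] op 0.4
shift [-0.0022 -0.0003 -0.0012] turn 0.32
```

View pics/s1.png

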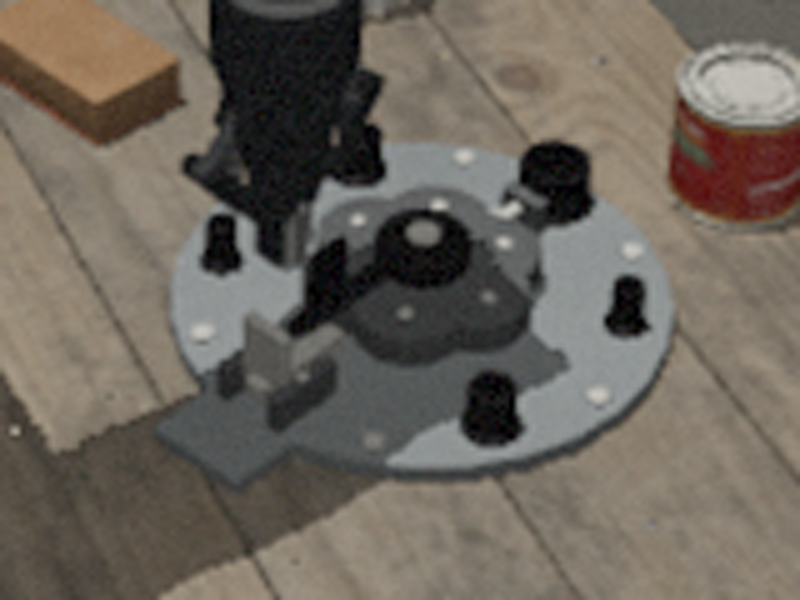

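The crop shows the closed fingertips at (285,245), just left of the tab at (325,275), with everything clear. I'll ease up to contact.

jog_arm(deltas=[-0.004, 0, 0, 0, 0, 0, 0, -0.008, 0, 0, 0, 0, 0, 0, -0.012, 0, 0, 0, 0, 0, 0, -0.015, 0, 0, 0, 0, 0, 0, -0.018, 0, 0, 0, 0, 0, 0])

```text
time_s: 2.15
position: [522.0, 35.2, 81.7]
tcp_rot: [0.0, 0.546, 0.838, 0.001]
wrist_force: [-1.1, 3.4, 2.1]
opening: 0.0
grasp_force: 1.6
```

jog_arm(deltas=[-0.0052, -0.0009, 0, 0, 0, -4, 0, -0.0105, -0.0014, 0, 0, 0, -8, 0, -0.0157, -0.0015, 0, 0, 0, -12, 0, -0.021, -0.0013, 0, 0, 0, -16, 0, -0.0262, -0.0007, 0, 0, 0, -20, 0])

```text
time_s: 2.65
position: [531.2, 11.2, 81.1]
tcp_rot: [0.0, 0.39, 0.921, 0.001]
wrist_force: [-1.0, 3.5, 0.6]
opening: 0.2
grasp_force: 1.1
```

```bash
cat >> h.py <<'E'
C=np.array([594.,51.5])
def tabang():
    s=snapshot("top");P=cloud(s);w=P[...,:2]-C;r=np.hypot(w[...,0],w[...,1])
    m=(r<100)&(r>55)&(P[...,2]>66)&(P[...,2]<95)
    for c,a,k in blobs(m,5):
        q=P[k].mean(0);d=q[:2]-C;print("tab?",a,q.round(1),np.hypot(*d).round(1),(np.degrees(np.arctan2(d[1],d[0]))%360).round(1))
    m=(r<140)&(r>100)&(P[...,2]>56)&(P[...,2]<72)
    for c,a,k in blobs(m,5):
        q=P[k].mean(0);d=q[:2]-C;print("lock?",a,q.round(1),np.hypot(*d).round(1),(np.degrees(np.arctan2(d[1],d[0]))%360).round(1))
def me():
    st=get_state();d=st["position"][:2]-C;print("tool r",np.hypot(*d).round(1),"ang",(np.degrees(np.arctan2(d[1],d[0]))%360).round(1))
E
python3 -c "
from h import *
to((514,49,80));me();tabang()"
```

```text
t 2.65 pos [531.2  11.2  81.1] yaw 134.04 z [ 0.001  0.002 -1.   ] F [-1.   3.5  0.6] j [ 0.02  0.4  -0.41  0.76  0.    0.82] op 0.2
shift [0.0392 0.0139 0.0011] turn None
tool r 74.6 ang 212.7
```

Contact is at about 3.5 N and the tab is following. I'll continue round.

jog_arm(deltas=[-0.0052, -0.0009, 0, 0, 0, -4, 0, -0.0105, -0.0014, 0, 0, 0, -8, 0, -0.0157, -0.0015, 0, 0, 0, -12, 0, -0.021, -0.0013, 0, 0, 0, -16, 0, -0.0262, -0.0007, 0, 0, 0, -20, 0])

```text
time_s: 3.2
position: [548.7, -9.0, 80.7]
tcp_rot: [0.0, 0.226, 0.974, -0.0]
wrist_force: [-0.4, 0.2, -1.2]
opening: 0.0
grasp_force: 0.1
```

jog_arm(deltas=[-0.0052, -0.0009, 0, 0, 0, -4, 0, -0.0105, -0.0014, 0, 0, 0, -8, 0, -0.0157, -0.0015, 0, 0, 0, -12, 0, -0.021, -0.0013, 0, 0, 0, -16, 0, -0.0262, -0.0007, 0, 0, 0, -20, 0])

```text
time_s: 3.7
position: [571.7, -21.3, 80.6]
tcp_rot: [-0.0, 0.053, 0.999, -0.0]
wrist_force: [-3.2, 0.2, 2.3]
opening: -0.1
grasp_force: 1.6
```

```bash
python3 -c "
from h import *
to((514,49,80));me();tabang()"
```

```text
t 3.7 pos [571.7 -21.3  80.6] yaw 173.92 z [-0. -0. -1.] F [-3.2  0.2  2.3] j [-0.04  0.46 -0.3   0.81 -0.    0.07] op -0.1
shift [0.0648 0.0638 0.0006] turn None
tool r 76.1 ang 252.9
```

jog_arm(deltas=[-0.0052, -0.0006, 0, 0, 0, -4, 0, -0.0105, -0.0009, 0, 0, 0, -8, 0, -0.0157, -0.0007, 0, 0, 0, -12, 0, -0.021, -0.0002, 0, 0, 0, -16, 0, -0.0262, 0.0005, 0, 0, 0, -20, 0])

```text
time_s: 4.25
position: [596.8, -24.1, 80.3]
tcp_rot: [-0.001, -0.12, 0.993, -0.001]
wrist_force: [-1.9, -1.9, 0.4]
opening: -0.0
grasp_force: 1.1
```

jog_arm(deltas=[-0.0052, -0.0009, 0, 0, 0, -4, 0, -0.0105, -0.0014, 0, 0, 0, -8, 0, -0.0157, -0.0015, 0, 0, 0, -12, 0, -0.021, -0.0013, 0, 0, 0, -16, 0, -0.0262, -0.0007, 0, 0, 0, -20, 0])

```text
time_s: 4.75
position: [623.4, -18.0, 80.4]
tcp_rot: [-0.0, -0.291, 0.957, -0.0]
wrist_force: [-1.2, 0.3, -0.7]
opening: -0.4
grasp_force: 0.1
```

jog_arm(deltas=[-0.0052, -0.0009, 0, 0, 0, -4, 0, -0.0105, -0.0014, 0, 0, 0, -8, 0, -0.0157, -0.0015, 0, 0, 0, -12, 0, -0.021, -0.0013, 0, 0, 0, -16, 0, -0.0262, -0.0007, 0, 0, 0, -20, 0])

```text
time_s: 5.25
position: [645.7, -4.0, 80.6]
tcp_rot: [-0.0, -0.453, 0.892, -0.0]
wrist_force: [-2.0, -3.4, 2.6]
opening: 0.3
grasp_force: 1.6
```

```bash
python3 -c "
from h import *
to((514,49,80));me();tabang()"
```

```text
t 5.25 pos [645.7  -4.   80.6] yaw -126.14 z [ 0.    -0.001 -1.   ] F [-2.  -3.4  2.6] j [-0.01  0.57 -0.1   0.9  -0.   -0.95] op 0.3
shift [0.0349 0.1376 0.0005] turn None
tool r 75.8 ang 313.0
```

jog_arm(deltas=[-0.0052, -0.0006, 0, 0, 0, -4, 0, -0.0105, -0.0009, 0, 0, 0, -8, 0, -0.0157, -0.0007, 0, 0, 0, -12, 0, -0.021, -0.0002, 0, 0, 0, -16, 0, -0.0262, 0.0005, 0, 0, 0, -20, 0])

```text
time_s: 5.8
position: [661.2, 16.6, 80.5]
tcp_rot: [-0.0, -0.6, 0.8, -0.001]
wrist_force: [1.5, -2.7, -0.3]
opening: 0.1
grasp_force: 1.2
```

jog_arm(deltas=[-0.0052, -0.0009, 0, 0, 0, -4, 0, -0.0105, -0.0014, 0, 0, 0, -8, 0, -0.0157, -0.0015, 0, 0, 0, -12, 0, -0.0183, -0.0014, 0, 0, 0, -14, 0, -0.0183, -0.0014, 0, 0, 0, -14, 0])

```text
time_s: 6.3
position: [667.3, 35.1, 80.6]
tcp_rot: [0.0, -0.693, 0.721, -0.0]
wrist_force: [0.1, 0.3, -0.0]
opening: -0.0
grasp_force: 0.0
```

Run:
```python
from h import *
to((514,49,80));me();tabang()
s=snapshot("scene");cv2.imwrite("pics/s2.png",cv2.resize(s["image"][190:310,260:420],None,fx=5,fy=5,interpolation=2))
```

```text
t 6.3 pos [667.3  35.1  80.6] yaw -92.29 z [ 0.001 -0.    -1.   ] F [ 0.1  0.3 -0. ] j [ 0.05  0.6  -0.04  0.93 -0.   -1.48] op -0.0
shift [-0.0078  0.1537  0.0004] turn None
tool r 75.1 ang 347.4
```

View pics/s2.png

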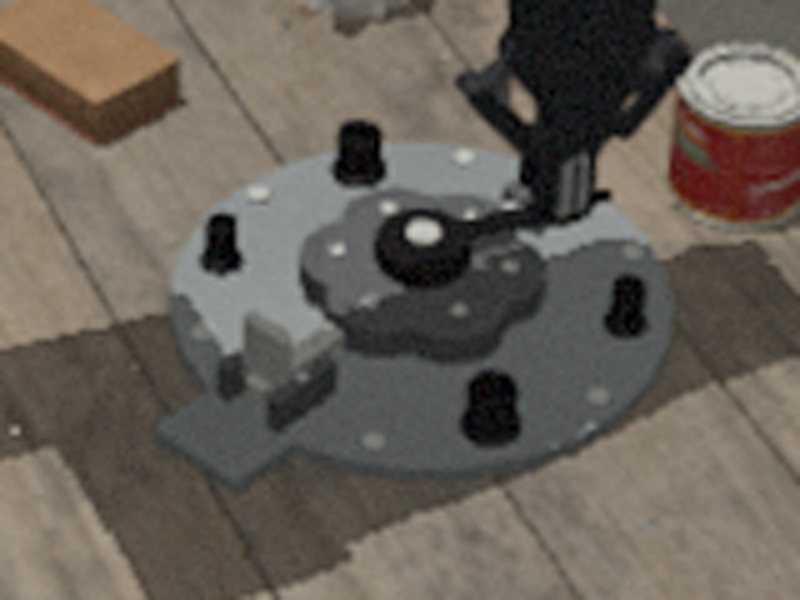

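The crop shows the pointer ending at (605,195), right at the fingers and short of the big port at (555,180). It is near the crest, so I'll push a little further.

jog_arm(deltas=[-0.0026, -0.0005, 0, 0, 0, -2, 0, -0.0052, -0.0009, 0, 0, 0, -4, 0, -0.0078, -0.0012, 0, 0, 0, -6, 0, -0.0105, -0.0014, 0, 0, 0, -8, 0, -0.0105, -0.0014, 0, 0, 0, -8, 0])

```text
time_s: 6.9
position: [668.8, 45.5, 80.4]
tcp_rot: [-0.0, 0.742, -0.671, -0.0]
wrist_force: [-0.5, -0.0, 0.1]
opening: 0.4
grasp_force: 0.0
```

jog_arm(deltas=[0.01, 0, 0, 0, 0, 0, 0, 0.02, 0, 0, 0, 0, 0, 0, 0.025, 0, -0.03, 0, 0, 0, 0, 0.025, 0, -0.07, 0, 0, 0, 0, 0.025, 0, -0.12, 0, 0, 0, 0])

```text
time_s: 7.4
position: [670.0, 18.9, 199.5]
tcp_rot: [0.002, 0.741, -0.671, -0.002]
wrist_force: [0.5, 0.7, 0.0]
opening: -0.1
grasp_force: 0.0
```

Run:
```python
from h import *
to((514,49,80));me();tabang()
s=snapshot("scene");cv2.imwrite("pics/s3.png",cv2.resize(s["image"][190:310,260:420],None,fx=5,fy=5,interpolation=2))
```

```text
t 7.4 pos [670.   18.9 199.5] yaw -84.3 z [-0.005 -0.    -1.   ] F [0.5 0.7 0. ] j [ 0.03  0.54  0.17  1.2  -0.   -1.64] op -0.1
shift [-0.0455  0.1516  0.1202] turn None
tool r 82.7 ang 336.7
```

View pics/s3.png

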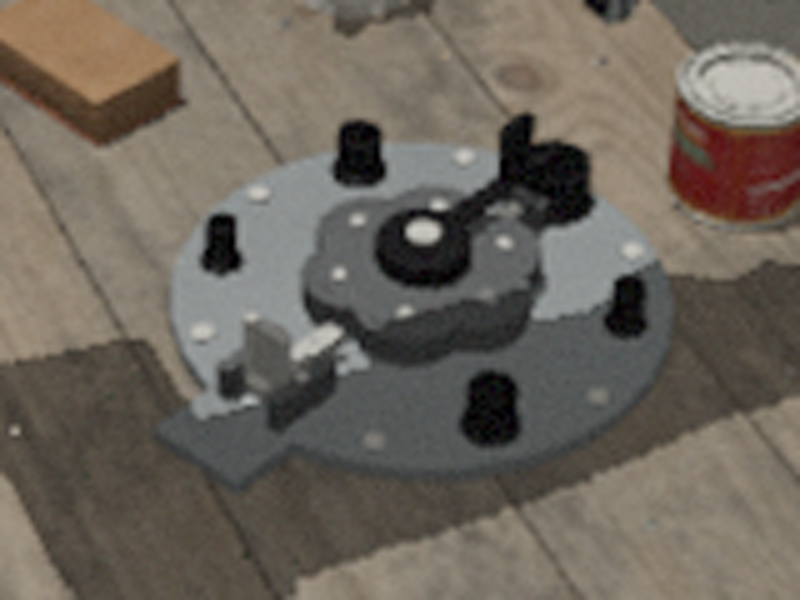

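The selector's pointer now stands over the wide port: the tab is at (518,145) and the bar runs onto the big tube at (555,180). Next I'll go round to the front of the lock tab.

jog_arm(deltas=[0.002, 0.045, 0, 0, 0, 8, 0, 0.004, 0.09, 0, 0, 0, 16, 0, 0.006, 0.135, 0, 0, 0, 24, 0, 0.008, 0.18, 0, 0, 0, 32, 0, 0.009, 0.225, 0, 0, 0, 40, 0])

```text
time_s: 8.0
position: [446.5, -12.4, 200.0]
tcp_rot: [-0.0, -0.465, 0.885, -0.0]
wrist_force: [0.6, -0.3, 0.9]
opening: -0.3
grasp_force: 0.0
```

jog_arm(deltas=[0, 0, 0, 0, 0, 8, 0, 0, 0, 0, 0, 0, 16, 0, 0, 0, 0, 0, 0, 24, 0, 0, 0, 0, 0, 0, 32, 0, 0, 0, 0, 0, 0, 32, 0])

```text
time_s: 8.5
position: [448.3, -12.0, 200.2]
tcp_rot: [0.0, -0.206, 0.979, -0.0]
wrist_force: [0.0, -0.1, -0.7]
opening: -0.0
grasp_force: 0.0
```

Run:
```python
from h import *
to((447,-12.3,62),-156.5);tabang()
```

```text
t 8.5 pos [448.3 -12.  200.2] yaw -156.24 z [ 0. -0. -1.] F [ 0.  -0.1 -0.7] j [-0.03  0.16 -0.41  1.   -0.   -0.44] op -0.0
shift [0.0013 0.0004 0.1382] turn 0.26
tab? 47 [660.8  81.8  87.4] 73.3 24.4
```

jog_arm(deltas=[0, 0, 0.03, 0, 0, 0, 0, 0, 0, 0.06, 0, 0, 0, 0, 0, 0, 0.09, 0, 0, 0, 0, 0, 0, 0.115, 0, 0, 0, 0, 0, 0, 0.138, 0, 0, 0, 0])

```text
time_s: 9.05
position: [448.2, -11.7, 61.1]
tcp_rot: [-0.0, -0.208, 0.978, -0.0]
wrist_force: [-0.7, -0.4, -0.4]
opening: 0.1
grasp_force: 0.0
```

jog_arm(deltas=[-0.006, 0, 0, 0, 0, 0, 0, -0.012, 0, 0, 0, 0, 0, 0, -0.018, 0, 0, 0, 0, 0, 0, -0.024, 0, 0, 0, 0, 0, 0, -0.028, 0, 0, 0, 0, 0, 0])

```text
time_s: 9.55
position: [475.0, -0.1, 63.2]
tcp_rot: [0.0, -0.207, 0.978, -0.001]
wrist_force: [-1.9, -2.1, 2.1]
opening: -0.4
grasp_force: 1.3
```

jog_arm(deltas=[-0.002, 0, 0, 0, 0, 0, 0, -0.004, 0, 0, 0, 0, 0, 0, -0.006, 0, 0, 0, 0, 0, 0, -0.008, 0, 0, 0, 0, 0, 0, -0.01, 0, 0, 0, 0, 0, 0])

```text
time_s: 10.05
position: [483.2, 4.1, 62.3]
tcp_rot: [-0.0, -0.207, 0.978, 0.0]
wrist_force: [-2.1, -2.1, 0.4]
opening: -0.1
grasp_force: 1.3
```

Run:
```python
from h import *
to((447,-12.3,62),-156.5);me()
```

```text
t 10.05 pos [483.2   4.1  62.3] yaw -156.16 z [-0. -0. -1.] F [-2.1 -2.1  0.4] j [ 0.01  0.35 -0.55  0.67 -0.   -0.41] op -0.1
shift [ 0.0397 -0.0004  0.0003] turn 0.34
tool r 120.5 ang 203.2
```

jog_arm(deltas=[-0.001, 0, 0, 0, 0, 0, 0, -0.002, 0, 0, 0, 0, 0, 0, -0.003, 0, 0, 0, 0, 0, 0, -0.004, 0, 0, 0, 0, 0, 0, -0.005, 0, 0, 0, 0, 0, 0])

```text
time_s: 10.55
position: [487.8, 6.1, 62.3]
tcp_rot: [-0.0, -0.207, 0.978, 0.0]
wrist_force: [-1.4, -1.6, 2.7]
opening: 0.1
grasp_force: 1.3
```

jog_arm(deltas=[-0.0005, 0, 0, 0, 0, 0, 0, -0.001, 0, 0, 0, 0, 0, 0, -0.0015, 0, 0, 0, 0, 0, 0, -0.002, 0, 0, 0, 0, 0, 0, -0.002, 0, 0, 0, 0, 0, 0])

```text
time_s: 11.05
position: [489.8, 6.9, 62.3]
tcp_rot: [0.0, -0.207, 0.978, 0.0]
wrist_force: [-1.6, -1.0, 1.4]
opening: 0.3
grasp_force: 1.2
```

jog_arm(deltas=[-0.0005, 0, 0, 0, 0, 0, 0, -0.001, 0, 0, 0, 0, 0, 0, -0.0015, 0, 0, 0, 0, 0, 0, -0.002, 0, 0, 0, 0, 0, 0, -0.002, 0, 0, 0, 0, 0, 0])

```text
time_s: 11.55
position: [489.7, 7.0, 62.1]
tcp_rot: [-0.002, -0.206, 0.978, -0.0]
wrist_force: [-5.3, -5.0, 4.6]
opening: 0.0
grasp_force: 3.4
```

jog_arm(deltas=[-0.0003, 0, 0, 0, 0, 0, 0, -0.0006, 0, 0, 0, 0, 0, 0, -0.0009, 0, 0, 0, 0, 0, 0, -0.0012, 0, 0, 0, 0, 0, 0, -0.0015, 0, 0, 0, 0, 0, 0])

```text
time_s: 12.05
position: [489.8, 7.1, 62.0]
tcp_rot: [-0.003, -0.206, 0.979, -0.001]
wrist_force: [-8.6, -4.7, 7.2]
opening: -0.2
grasp_force: 5.0
```

The force has risen with no further travel, so the slide is home. I'll back off, lift and check.

jog_arm(deltas=[0.006, 0, 0, 0, 0, 0, 0, 0.016, 0, 0, 0, 0, 0, 0, 0.03, 0, -0.01, 0, 0, 0, 0, 0.05, 0, -0.05, 0, 0, 0, 0, 0.07, 0, -0.095, 0, 0, 0, 0])

```text
time_s: 12.55
position: [427.3, -19.9, 157.2]
tcp_rot: [-0.001, -0.207, 0.978, 0.001]
wrist_force: [0.9, -0.3, 0.1]
opening: 0.3
grasp_force: 0.0
```

jog_arm(deltas=[0.02, 0, -0.03, 0, 0, 0, 0, 0.04, 0, -0.06, 0, 0, 0, 0, 0.05, 0, -0.08, 0, 0, 0, 0, 0.05, 0, -0.08, 0, 0, 0, 0, 0.05, 0, -0.08, 0, 0, 0, 0])

```text
time_s: 13.05
position: [383.8, -40.2, 237.5]
tcp_rot: [0.001, -0.206, 0.978, -0.0]
wrist_force: [1.0, 0.3, 0.7]
opening: 0.1
grasp_force: 0.0
```

Run:
```python
from h import *
to((447,-12.3,62));tabang()
s=snapshot("top");P=cloud(s);w=P[...,:2]-C;r=np.hypot(*np.moveaxis(w,-1,0));a=np.degrees(np.arctan2(w[...,1],w[...,0]))%360
m=(r>80)&(r<140)&(abs(a-203.5)<15)&(P[...,2]>52)&(P[...,2]<75)
print("lock",m.sum(),r[m].mean(),P[m][:,2].mean())
s=snapshot("scene");cv2.imwrite("pics/s4.png",cv2.resize(s["image"][190:310,260:420],None,fx=5,fy=5,interpolation=2))
```

```text
t 13.05 pos [383.8 -40.2 237.5] yaw -156.18 z [ 0.003  0.    -1.   ] F [1.  0.3 0.7] j [-0.1   0.03 -0.46  1.09  0.   -0.52] op 0.1
shift [-6.860e-02  1.000e-04  1.757e-01] turn None
tab? 47 [660.9  81.9  86.9] 73.5 24.4
tab? 24 [505.3  13.1  67.5] 96.6 203.4
lock 57 96.98171243566482 64.11196572838193
```

View pics/s4.png

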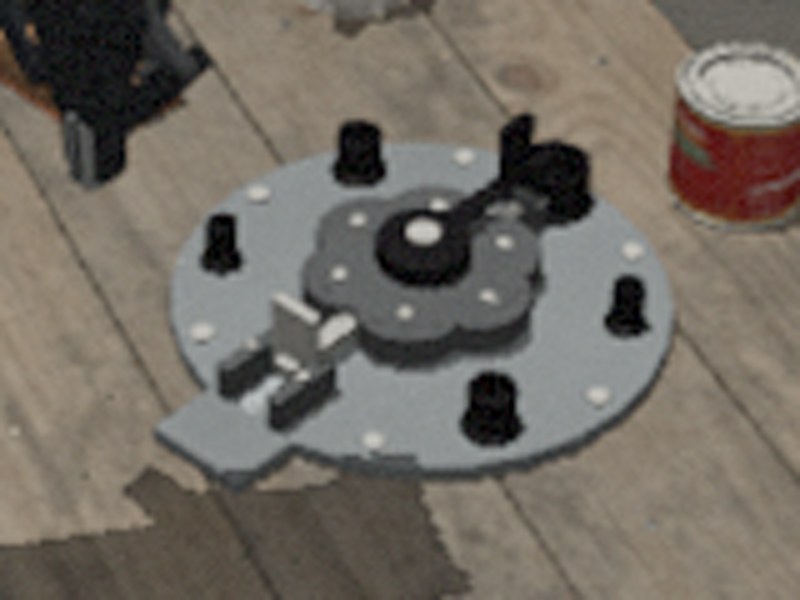

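The pointer is over the wide port at (555,180). The lock tab is at (297,320) with its nose in the star's hollow, and I measure it at r ≈ 97 mm, which is home. The arm is clear.

```bash
python3 -c "
from rig import sign_off
print(sign_off())"
```

```text
the job is handed in; nothing more can be done
None
```

The selector is set over the widest port (the rear one), the lock slide is pushed home with its tab measured about 97 mm from the axis, and the job is handed in; no verdict came back.

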